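Loosen the reverse-thread antenna cap

TASK

Three radio boxes are screwed down on the bench, and the antenna port on top of each is closed with a screw-on steel cap. The cap with the two flat wings is on a reverse-thread port (left-hand thread): loosen that cap by about a quarter turn, so that it is ready to spin off by hand but still sits on its port, and let go of it. Leave the caps on the other two boxes, one with three lobes and one round and ribbed, as they are.

Things in the scene. Friction and masses are not known exactly. Their poses are not given: they have to be found in the camera images.
- wing_cap_grip (a point): Grip point of the winged cap, on its turning axis, 80 mm above the bench. Steel bar of two rounded wings, 59 mm long (point x), 12 mm thick (point y), 59 to 88 mm above the bench, on a round skirt 30 mm wide; z up, the frame turns with the cap. It tops a fixed box 90 x 90 x 40 mm high, one of three alike (dark top) with caps up to 88 mm high; places vary. Clutter between them is under 50 mm high.
- wing_cap (a joint): Turn of the winged cap, rad: 0 = fully tight (hard stop), grows as the cap is turned CLOCKWISE seen from above, which loosens it (left-hand thread); counter-clockwise only tightens it against the stop. It starts hand tight at 0 to 0.2. It needs about 0.12 N m to turn, stays where it is left and keeps its height.
- lobe_cap (a joint): Cap with three round lobes, 48 mm across, on another of the boxes. Same steel, not part of the job: an ordinary right-hand thread. Joint value in rad: 0 = fully tight, grows as the cap is turned counter-clockwise seen from above; it starts 0 to 0.2.
- round_cap (a joint): Round ribbed cap, 40 mm across, on the third box. Same steel, not part of the job: an ordinary right-hand thread. Joint value in rad: 0 = fully tight, grows as the cap is turned counter-clockwise seen from above; it starts 0 to 0.2.

How it is judged:
At the end, for the whole second after the job is handed in: The winged cap stands still, 55 to 125 degrees (0.96 to 2.18 rad) clockwise from fully tight, and the lobed and the round cap are within 0.45 rad of fully tight (value of joint wing_cap between 0.96 and 2.18 rad and velocity of joint wing_cap between -0.05 and 0.05 rad/s and value of joint each of lobe_cap, round_cap below 0.45 rad); the robot touches nothing.
It fails at once if the lobed or the round cap is unscrewed (more than 0.45 rad from fully tight) (value of joint any of lobe_cap, round_cap above 0.45 rad).
It also fails if it takes over 32 s, if anything falls off the work surface, if the arm or the gripper's body presses on something with over 40 N, if the wrist force passes 120 N, or if a joint passes its speed limit or range.

ROBOT

A 6-joint arm with a two-finger parallel gripper is mounted at the origin on the work surface. World frame = base frame: x ahead of the robot, y to its left, z up, the work surface at z = 0. Lengths are in m, angles in rad, forces in N, time in s.
With the tool pointing down it reaches from about 0.3 to 0.875 m from the base axis. Payload 4.2 kg.
Tool frame: the origin (TCP) lies at the very end of the fingers, on their centre line; the grasp point (between the pads) lies 19 mm behind it; z points along the fingers, y is the line along which they close (so a half turn about z gives the same grasp; the last joint's range is limited). The gripper opens to 85 mm and grips with 20 to 120 N. Pads are 22 mm wide; open, the fingers measure 114 mm over their backs; the gripper's body (76 mm by 85 mm) begins 54 mm behind the grasp point. The pads swing forward as they close: fully open they stand 13 mm farther back than shut.
Start: joints at [-1.347, 0.32, 1.565, -0, 1.257, -0.02], TCP at [0.139, -0.558, 0.231] pointing down, gripper open.
Joint ranges: [-3.11, 3.11], [-0.84, 2.01], [0.21, 2.61], [-1.34, 4.49], [0.05, 2.63], [-2.56, 2.56]. Speed limits (rad/s): [2.57, 2.57, 3.14, 3.14, 3.14, 3.14].

INTERFACE

Orientations are given as a rotation vector (axis times angle).
In Python, from workcell import * gives the robot as it stands. Calls block until the motion is done:
- move_ptp(position, orientation): joint-space move of the TCP to a pose.
- movel(position, max_speed=0.15, attitude=None, stop_force=None): straight line of the TCP; attitude=None keeps the orientation; max_speed is the mean speed in m/s. With stop_force (N) it stops when the force on the tool has changed by that much, and returns True; else False.
- set_joints(angles): joint-space move.
- move_gripper(opening, effort=None): finger opening in m; effort is the grip in N (None keeps the last); returns when the fingers have stopped.
- sleep(seconds).
- solve_ik(position, orientation): joint angles nearest the present ones, or None.
- get_obs(): the state.
- get_image(name): name is "side" or "top"; returns (picture, depth): 384x512x3 uint8, blue, green, red; 384x512 float32, m along the optical axis (not along the pixel's ray), 0 where there is no reading.
- camera_model(name): a dict with "fx", "fy", "cx", "cy" (pixels), "distortion" ([k1, k2, p1, p2, k3] as OpenCV has them; the pictures are not rectified), "position" and "rotation" of the camera in the world. Camera axes: x right, y up, looking along -z (the intrinsics and any distortion apply to the point x, -y, -z); pixel columns grow to the right and rows downward; lengths in m; the calibration is good to about 2 mm. A picture is of the moment at which its call begins. camera_model takes no time and is no camera call.
A pose or a line that the arm cannot do raises MotionError and nothing moves.
- finish_job(): hands the job in; it is judged then, once.
The state is a dict: "time": time; "q": joint angles; "qd": joint speeds; "tau": joint torques, N m; "tcp_pos": TCP position; "orientation": TCP orientation; "force": force on the tool from outside, world axes, zero at the start; "torque": the same for the moment, N m; "gripper_width": finger opening in m; "gripper_force": force on a finger pad.
Only numpy, scipy, OpenCV 4.12 (cv2) and the standard library are available. Lean on these libraries where they do the work, as an engineer would, in place of code of your own. Each camera call takes 0.05 s, during which the arm holds its last target. There are 200 camera calls.

## Working session

There is one attempt and no reset: what is moved stays moved. The work goes in short steps, each a Python script; the robot and the scene stay as the last script left them, time stands still between calls to the robot, and variables do not carry over. Pictures are saved under pics/ and viewed, at most 10 in all, crops included, and the job is handed in when it is done.

```bash
mkdir -p pics
python3 - <<'E'
from workcell import *
import cv2,numpy as np
for n in("side","top"):
    im,d=get_image(n); cv2.imwrite(f"pics/{n}0.png",im); np.save(f"{n}0.npy",d); m=camera_model(n); print(n,m, (d>0).mean())
o=get_obs(); print(o)
E
```

```text
side {'fx': 390.43727212206426, 'fy': 390.43727212206426, 'cx': 248.66206515523794, 'cy': 185.30660318681905, 'distortion': array([-0.00135941,  0.        ,  0.        ,  0.        ,  0.        ]), 'position': array([ 0.28791551, -0.7367755 ,  0.62428309]), 'rotation': array([ 0.99244734, -0.13965151, -0.28732968])} 0.9961496988932291
top {'fx': 381.69235736935724, 'fy': 381.69235736935724, 'cx': 256.6696232555299, 'cy': 193.0350888210403, 'distortion': array([0.02017748, 0.        , 0.        , 0.        , 0.        ]), 'position': array([0.35149465, 0.00995743, 0.98250164]), 'rotation': array([ 0.13186322, -0.12001635, -1.5838849 ])} 0.9962158203125
{'time': 0.1, 'q': array([-1.34699792e+00,  3.20270372e-01,  1.56555292e+00,  2.46065683e-05,
        1.25740188e+00, -1.99591373e-02]), 'qd': array([ 0.00184096,  0.00045047, -0.00311773, -0.00039694, -0.0006207 ,
       -0.0008635 ]), 'tau': array([ 5.77858555e-04, -4.16407800e+01, -2.34704500e+01,  4.18637421e-05,
        4.91738363e-03, -1.18316077e-07]), 'tcp_pos': array([ 0.13871393, -0.55758316,  0.23054358]), 'orientation': array([-3.11667531e+00, -3.81736631e-01,  2.24220963e-04]), 'force': array([-0.40679995, -0.23975472,  1.03456842]), 'torque': array([-0.00480041, -0.02700491,  0.00871109]), 'gripper_force': 0.0, 'gripper_width': 0.08535917926733787}
```

View pics/top0.png

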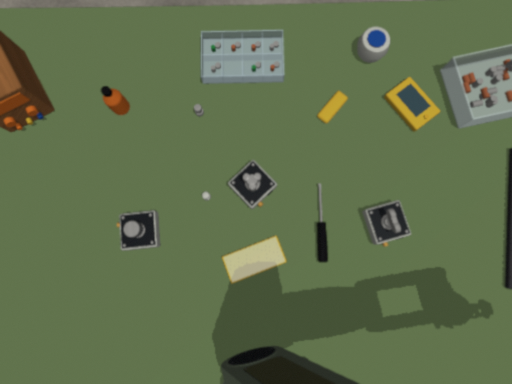

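View pics/side0.png

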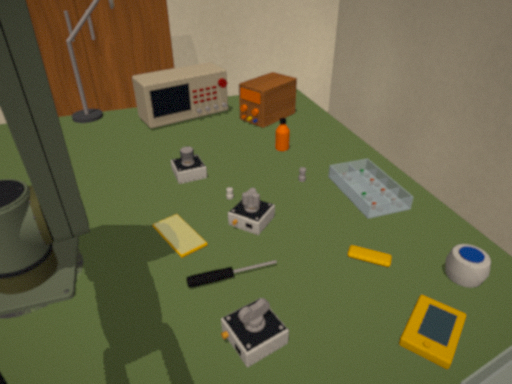

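The top view shows the winged cap at about (393,221), the lobed cap at (252,181) and the round cap at (134,230). The side view shows the winged cap at about (256,316). Next I'll deproject the depth from both views.

```bash
cat > h.py <<'E'
import cv2,numpy as np
from scipy.spatial.transform import Rotation as R
from workcell import *
def cloud(n,d):
    m=camera_model(n); K=np.array([[m['fx'],0,m['cx']],[0,m['fy'],m['cy']],[0,0,1.]])
    v,u=np.mgrid[:d.shape[0],:d.shape[1]]
    p=cv2.undistortPoints(np.stack([u,v],-1).reshape(-1,1,2).astype(float),K,m['distortion']).reshape(*d.shape,2)
    c=np.stack([p[...,0]*d,-p[...,1]*d,-d],-1)
    return c@R.from_rotvec(m['rotation']).as_matrix().T+m['position']
def bar(n,d,uv,r=28):
    P=cloud(n,d); v,u=np.mgrid[:d.shape[0],:d.shape[1]]
    P=P[(abs(u-uv[0])<r)&(abs(v-uv[1])<r)&(d>0)]
    bench=P[abs(P[:,2])<.012]; box=P[abs(P[:,2]-.04)<.008]
    W=P[(P[:,2]>.072)&(P[:,2]<.12)]
    (c,s,a)=cv2.minAreaRect(W[:,:2].astype(np.float32)*1000)
    x=W[:,:2]-W[:,:2].mean(0); w,V=np.linalg.eigh(x.T@x); l=V[:,1]
    print(n,len(W),'bench z',np.median(bench[:,2]),'box',np.median(box[:,2]),'top',np.percentile(W[:,2],[10,50,90,100]),'rect',c,s,a,'pca yaw',np.degrees(np.arctan2(l[1],l[0])),'mean',W[:,:2].mean(0))
    return W
E
python3 - <<'E'
from h import *
for n,uv in(("top",(393,221)),("side",(256,316))):
    W=bar(n,np.load(n+"0.npy"),uv)
    T=W[W[:,2]>np.percentile(W[:,2],95)-.005]; print(cv2.minAreaRect(T[:,:2].astype(np.float32)*1000),len(T))
for n,uv in(("top",(393,221)),("side",(256,316))):
    im=cv2.imread(f"pics/{n}0.png"); c=im[uv[1]-40:uv[1]+40,uv[0]-40:uv[0]+40]; cv2.imwrite(f"pics/c_{n}.png",cv2.resize(c,(400,400),interpolation=2))
a=[cv2.imread(f"pics/c_{n}.png") for n in("top","side")]; cv2.imwrite("pics/c0.png",np.hstack(a))
E
```

```text
top 181 bench z -0.0008077212967581016 box 0.039945849851427295 top [0.0758628  0.08346185 0.08774876 0.09005285] rect (426.5804443359375, -306.8384704589844) (58.88959884643555, 15.387924194335938) 18.51306915283203 pca yaw -163.17742560569116 mean [ 0.42714332 -0.30500532]
((426.70745849609375, -307.4519348144531), (49.961578369140625, 14.784671783447266), 19.53308868408203) 93
side 336 bench z 0.0001707334375832814 box 0.04113224054540826 top [0.07418935 0.08379068 0.08800745 0.0902385 ] rect (424.9454345703125, -306.5050354003906) (59.60063171386719, 13.786609649658203) 15.775909423828125 pca yaw -165.9705911940868 mean [ 0.42278288 -0.30914298]
((423.92706298828125, -306.68365478515625), (52.44314193725586, 13.57664680480957), 15.775909423828125) 178
```

View pics/c0.png

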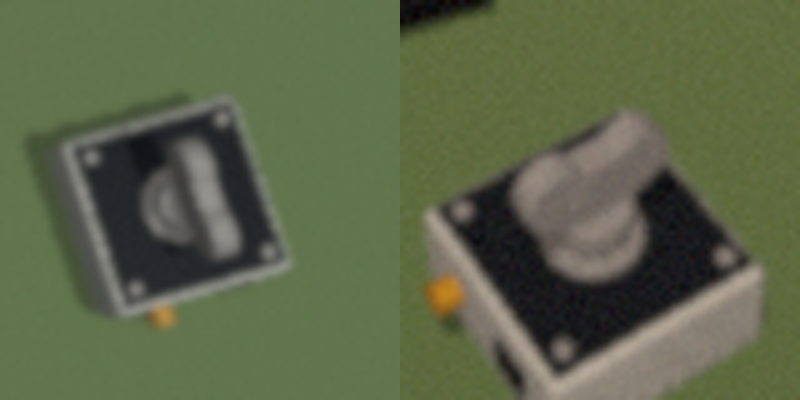

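Both views agree: the cap axis is at about (0.426, -0.307), the bar yaw is about 17° and the top is at 88 mm. I'll approach with the tool's y axis across the bar and grip it.

```bash
cat >> h.py <<'E'
def att(ydeg):  # tool down, tool y at world angle ydeg
    y=np.array([np.cos(np.radians(ydeg)),np.sin(np.radians(ydeg)),0]); z=np.array([0,0,-1.])
    return R.from_matrix(np.stack([np.cross(y,z),y,z],1)).as_rotvec()
E
python3 - <<'E'
from h import *
c=[.4258,-.3067]; A=att(17.1-90)
for y in(-72.9,-156): print(y,solve_ik(c+[.062],att(y)))
move_ptp(c+[.16],A); print(get_obs()['q'])
print(movel(c+[.063],.08,stop_force=15)); f0=get_obs()['force']
move_gripper(.03,60); move_gripper(.0,60)
o=get_obs(); print(o['time'],o['q'],o['tcp_pos'],o['force']-f0,o['torque'],o['gripper_width'],o['gripper_force'])
E
```

```text
-72.9 [-6.46131453e-01  4.11101904e-01  1.90903449e+00 -4.44089210e-16
  8.21456259e-01  6.26213571e-01]
-156 [-6.46131453e-01  4.11101904e-01  1.90903449e+00 -4.44089210e-16
  8.21456259e-01  2.07658218e+00]
[-6.47494541e-01  2.98858407e-01  1.78691961e+00 -4.58219112e-04
  1.05512510e+00  6.26023503e-01]
False
3.7833 [-0.64602339  0.40918234  1.9083993   0.00191593  0.82551302  0.62772436] [ 0.4255059  -0.30584598  0.06319075] [-2.27363283  3.43046995  4.82533619] [ 0.55753575  0.0950514  -0.8275459 ] 0.010337182630939853 58.758605306065874
```

The grip is good. Now I'll turn it clockwise, which is +q6.

Run:
```python
from h import *
q=solve_ik([.4258,-.3067,.063],att(-72.9))
for k in range(1,6):
    q2=q.copy(); q2[5]+=k*.29; set_joints(q2)
    o=get_obs(); print(o['time'],o['q'][5],o['force'],o['torque'],o['gripper_width'],o['tcp_pos'])
move_gripper(.06); 
movel([.4258,-.3067,.2],.12)
set_joints([-1.347,.32,1.565,0,1.257,-.02]); sleep(.3)
for n,uv in(("top",(393,221)),("side",(256,316))):
    im,d=get_image(n); bar(n,d,uv); cv2.imwrite(f"pics/{n}1.png",im)
    cv2.imwrite(f"pics/c_{n}.png",cv2.resize(im[uv[1]-40:uv[1]+40,uv[0]-40:uv[0]+40],(400,400),interpolation=2))
cv2.imwrite("pics/c1.png",np.hstack([cv2.imread(f"pics/c_{n}.png") for n in("top","side")]))
print(get_obs()['time'])
```

```text
4.1667 0.9158204561649826 [-1.49064084  4.67320765  6.14242701] [ 0.73489472  0.16187625 -0.10437649] 0.010419983201898677 [ 0.42545763 -0.30575978  0.06317675]
4.55 1.205845047738524 [0.09141538 4.75452186 5.07477399] [ 0.76586254  0.08104848 -0.05058516] 0.01077026511348387 [ 0.42547796 -0.30564409  0.06318603]
4.9333 1.4958318533168835 [-0.12011884  5.63239559  5.33724689] [ 0.88760031  0.04169904 -0.14777559] 0.010562863405681947 [ 0.4255129  -0.30552889  0.06314949]
5.3167 1.7858834507071626 [0.77702434 5.0985797  5.41761292] [ 0.99489412  0.0193236  -0.158452  ] 0.011178517768054588 [ 0.42557284 -0.30546777  0.06317709]
5.7 2.0758565062915655 [0.65199166 6.2788588  4.11713711] [ 1.01969616  0.05578996 -0.12290178] 0.010598077199200721 [ 0.4256829  -0.30540931  0.06318401]
top 140 bench z -0.0007148715182414556 box 0.03989189826810158 top [0.08032172 0.08462621 0.08752351 0.09058926] rect (426.0099182128906, -305.33172607421875) (12.13848876953125, 58.53037643432617) 22.111303329467773 pca yaw 112.45377541850216 mean [ 0.42525303 -0.30302435]
side 310 bench z 0.00013171375536302765 box 0.04111478418576542 top [0.07543602 0.08418476 0.08778605 0.09078881] rect (425.16717529296875, -307.5312194824219) (13.152194023132324, 57.084983825683594) 23.1088924407959 pca yaw 115.0046426563712 mean [ 0.42459038 -0.31091837]
9.7333
```

View pics/c1.png

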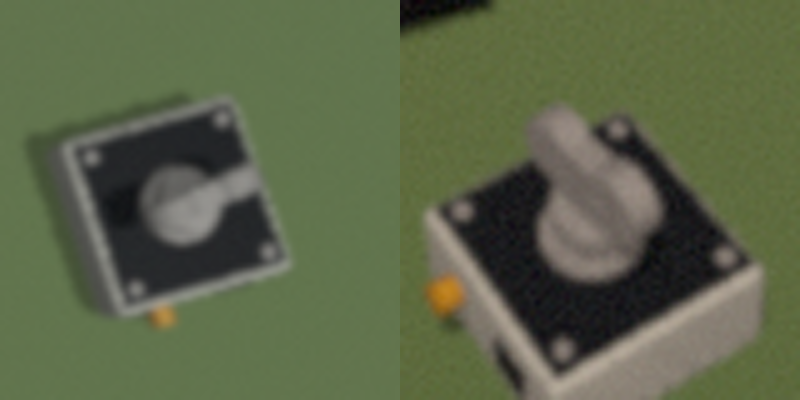

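The crops show the bar has turned from about +17° to about -67°. That is about 83° clockwise, matching the wrist rotation, and the cap still sits on its port. The arm is clear, so I'm handing in.

```bash
python3 -c "
from workcell import *
print(finish_job())"
```

```text
the job is handed in; nothing more can be done
None
```

I turned the winged cap about 83° clockwise and released it still seated on its port; I didn't touch the lobed and round caps, and I handed the job in about 10 s into the 32 s limit (no verdict was returned).

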